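Unlatch the budgies' treat box and hold its lid half open

ROBOT

A 6-joint arm with a two-finger parallel gripper is mounted at the origin on the work surface. World frame = base frame: x ahead of the robot, y to its left, z up, the work surface at z = 0. Lengths are in m, angles in rad, forces in N, time in s.
With the tool pointing down it reaches from about 0.375 to 0.9 m from the base axis. Payload 3.1 kg.
Tool frame: the origin (TCP) lies midway between the tips of the shut fingers; the grasp point (between the pads) lies 19 mm behind it; z points along the fingers, y is the direction in which the jaws open and shut (so a half turn about z gives the same grasp; the last joint's range is limited). The gripper opens to 87 mm and grips with 3 to 60 N. Pads are 19 mm wide; open, the fingers measure 117 mm over their backs; the gripper's body (75 mm by 190 mm) begins 51 mm behind the grasp point.
Start: joints at [-1.468, 0.527, 1.433, -0, 1.181, -0.178], TCP at [0.173, -0.6, 0.223] pointing down, gripper open.
Joint ranges: [-3.08, 3.08], [-0.75, 2.2], [0.22, 2.44], [-1.43, 4.57], [0, 2.65], [-2.85, 2.85]. Speed limits (rad/s): [2.79, 2.79, 3.14, 3.14, 3.14, 3.14].

INTERFACE

Orientations are given as a rotation vector (axis times angle).
In Python, from rig import bot, grab_frame, workorder gives the robot as it stands.
- The arm moves only by the tool step_arm, never from a script. Its argument "commands" is one flat list of numbers, 7 for each row, row after row: the shift along the tool's x, y, z in m, then the turn, a rotation vector about the tool's x, y, z in rad, then the finger opening in m, from 0 to 0.087. A call has 1 to 12 rows; each row is the pose to reach, as a shift and turn from the pose commanded when the call began, along the tool's axes at that moment; what a row does not reach only later rows make up. A row lasts 1/12 s, in which the tool goes at most 41.7 mm and 7.16 degrees, less where a joint would pass 70% of its speed; a pose out of reach is approached as far as the arm can. A call with a gripper value outside its range is refused whole. The fingers move at their own pace and stop on an object; the grip force is fixed at half the most. Time passes only in rows, so rows that repeat a pose let the fingers close. It gives the time, the measured TCP pose, the force and the opening at its end, in the units of the state.
- bot.observe(): the state, without advancing time (a new reading comes with each control period).
- grab_frame(name): name is "scene" or "top"; returns a dict with "color" (480x640x3 uint8, blue, green, red), "fovy" (degrees; the focal length in pixels is half the picture's height over the tangent of half this angle, whatever the lens; pixels are square), "cx", "cy" (the principal point, pixels), "dist" ([k1, k2, p1, p2, k3] as OpenCV has them; the pictures are not rectified), "R" (3x3) and "t" (3): a world point X has camera coordinates R X + t. Camera axes: x right, y down, z forward; pixel columns grow to the right and rows downward; lengths in m; the calibration is good to about 2 mm. A picture is of the moment at which its call begins. There is no depth.
- workorder.close_job(): hands the job in, once; it reports no verdict.
The state is a dict: "t": time; "joint_positions": joint angles; "dq": joint speeds; "tau": joint torques, N m; "tool_pos": TCP position; "eef_rot": TCP orientation; "ft_force": force on the tool from outside, world axes, zero at the start; "wrist_torque": the same for the moment, N m; "finger_gap": finger opening in m.
Only numpy, scipy, OpenCV 4.12 (cv2) and the standard library are available. Lean on these libraries where they do the work, as an engineer would, in place of code of your own. Each camera call takes 0.05 s, during which the arm holds its last target. There are 200 camera calls.

TASK

The aluminium treat box is latched: throw the latch lever on its side over from the red-marked notch into the green-marked notch so that it snaps in, and leave it there. Then lift the lid by its black bar and hold it half open, 45 degrees above shut (within about five degrees), so that I can reach in for a treat stick. The lid falls shut by itself, so finish while still holding it still at that angle, and do not disturb the green tray stack, the white dish, the blue toy or the bamboo perch.

Things in the scene. Friction and masses are not known exactly. Their poses are not given: they have to be found in the camera images.
- treat_box: Open-topped aluminium box fixed to the table, 160 (x) x 220 (y), rim 90 mm up, on a 180 x 240 mm rubber foot. Origin: centre of its underside. z up; x points away from the robot (plus yaw) to the lid hinge; y points to the side with the latch lever. Outside the lever stands a dark plate (100 mm long in x, centred at x -20, y 162 to 169, top 78 mm up) with the red (near) and green (far) notch marks.
- lid_hinge (a point): Middle of the lid's hinge line, on the far (+x) rim of the box, 90 mm above the table: box frame (80, 0, 90) mm. The hinge line runs along the box's y. Fixed.
- box_lid (a joint): Angle of the flat aluminium lid (164 x 224 x 4 mm, about 0.3 kg), rad: 0 shut, growing as its near edge rises, 0.785 = 45 degrees, stop at 1.9. Let go at 45 degrees, it falls shut. The lever's tongue blocks it near 0.05 while the lever is in the red notch.
- lid_bar (a point): Middle of the lid's black round lifting bar, 12 mm thick, 120 mm long along the box's y, on two 10 mm posts at its ends. Lid shut: at (-55, 0, 136) mm in the box frame, 135 mm nearer the robot than the hinge line and 46 mm above it; the lid's top face is 42 mm below it. It swings with the lid and can turn between the fingers.
- lever_pivot (a point): Pivot of the latch lever, box frame (-20, 152, 60) mm. Its axis is the box's y. Fixed.
- lever_ball (a point): Centre of the red ball, 26 mm across, at the end of the latch lever, a 10 mm steel rod 100 mm long that swings in the box's x-z plane. In the red notch it leans 0.5 rad from upright towards the robot (ball at pivot + (-48, 0, 88) mm, box frame), in the green notch 0.5 rad away (pivot + (48, 0, 88) mm).
- latch_lever (a joint): Angle of the latch lever in rad: 0 in the red notch (lid locked, start), 1 in the green notch (lid free), growing as the ball moves along the box's +x; both ends are stops. A sprung detent snaps it to the nearer notch and keeps it there, tipping over at 0.5; 1 to 2 N at the ball moves it.
- tray_stack: Bystander: three green plastic feeding trays stacked as one piece, loose, 130 x 100 x 98 mm, origin at the centre of its underside.
- dish: Bystander: white ceramic dish, loose, 96 mm across, 32 mm high, origin at the centre of its underside.
- toy: Bystander: blue hard silicone toy, loose, round, 40 mm across and 50 mm high with a narrower top, origin at the centre of its underside.
- perch: Bystander: bamboo perch, loose, a rod 14 mm thick and 170 mm long along its x on two white feet, 23 mm high, origin below its middle.

How it is judged:
On the way:
1. the latch lever sits in the green notch with the lid still shut (value of joint latch_lever above 0.9 rad and value of joint box_lid below 0.08 rad), for 0.2 s.
At the end, for the whole second after the job is handed in: The program ends while the fingers hold the lid still (under 0.1 rad/s) at 45 degrees, give or take 6 (0.68 to 0.89 rad), with the latch lever in the green notch (over 0.88 rad) and each bystander within 20 mm of where it began (value of joint latch_lever above 0.88 rad and value of joint box_lid between 0.68 and 0.89 rad and velocity of joint box_lid between -0.1 and 0.1 rad/s and contact force between the fingers and treat_box above 0.3 N and distance of each of tray_stack, dish, toy, perch from where it was at the start of the episode below 0.02 m); the arm keeps its last pose, push and grip.
It fails at once if a bystander is disturbed (moved over 30 mm) (distance of any of tray_stack, dish, toy, perch from where it was at the start of the episode above 0.03 m).
It also fails if it takes over 45 s, if anything falls off the work surface, if the arm or the gripper's body presses on something with over 40 N, if the wrist force passes 120 N, or if a joint passes its speed limit or range.

## Working session

There is one attempt and no reset: what is moved stays moved. The work goes in short steps, Python scripts to look and compute and a tool call to move; the robot and the scene stay as the last step left them, time stands still between calls to the robot, and variables do not carry over. Pictures are saved under pics/ and viewed, about 8 in all and at most 12, crops included, and the job is handed in when it is done.

Besides the shell and the picture viewer there is one more tool, called after ">>>" as name(argument=value, ...), one argument or row to a line, values as JSON. step_arm: Moves the arm, as the interface text tells. Its arguments: {"type":"object","properties":{"commands":{"type":"array","items":{"type":"number"}}},"required":["commands"]}

```bash
mkdir -p pics; ls
python3 - <<'E'
from rig import bot, grab_frame
import cv2,numpy as np
s=bot.observe();print(s)
for n in("scene","top"):
    f=grab_frame(n);cv2.imwrite(f"pics/{n}0.png",f["color"])
    print(n,f["fovy"],f["cx"],f["cy"],f["dist"],f["R"],f["t"])
E
```

```text
pics
{'t': 0.0, 'joint_positions': array([-1.46851153e+00,  5.28433966e-01,  1.43390836e+00, -6.94182191e-06,
        1.18138251e+00, -1.78505856e-01]), 'dq': array([ 1.58875824e-03, -2.77608445e-05,  1.10431024e-03, -3.63475342e-04,
        4.46738138e-04, -7.26520101e-04]), 'tau': array([-1.75875586e-03, -4.40047324e+01, -1.76593423e+01,  6.29970711e-02,
        5.84542227e-02, -1.75996338e-04]), 'tool_pos': array([ 0.1731441 , -0.59977667,  0.22158949]), 'eef_rot': array([-3.10857126e+00, -4.39323314e-01, -1.17453483e-04]), 'ft_force': array([-0.37192806, -0.43514851,  0.33446476]), 'wrist_torque': array([-0.00748079,  0.02889279, -0.02291906]), 'finger_gap': 0.08706452007035716}
scene 45.02276930621744 318.0437857415291 232.0022431228089 [-0.06889596  0.          0.          0.          0.        ] [[ 0.62648314  0.77906192 -0.0241122 ]
 [ 0.41557242 -0.36003467 -0.83526918]
 [-0.65940764  0.5132617  -0.5493123 ]] [-0.45392967 -0.14019332  1.56913884]
top 51.648528738657376 324.12862016875613 241.85040950010045 [-0.09020997  0.          0.          0.          0.        ] [[-0.00802755 -0.99958424  0.02769316]
 [-0.99427754  0.00502858 -0.10670932]
 [ 0.10652569 -0.0283913  -0.99390453]] [0.04103031 0.64692861 1.06043323]
```

View pics/scene0.png

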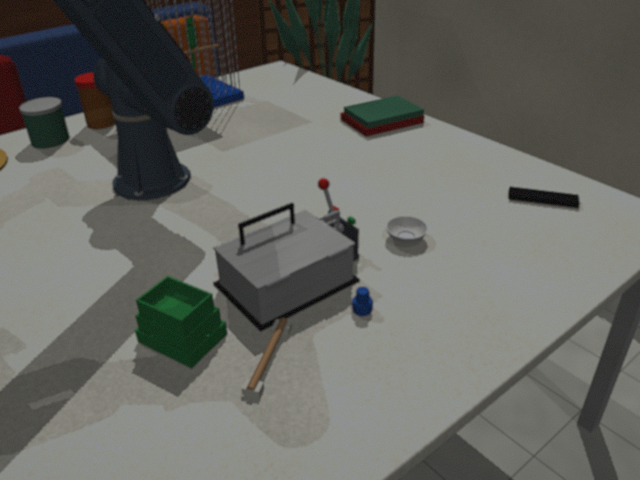

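View pics/top0.png

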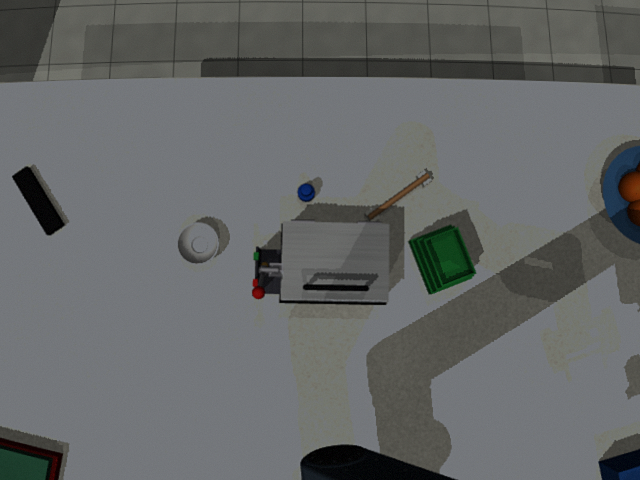

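The scene view shows the ball at (324,184) and the bar from about (240,224) to (293,208). The top view shows the ball at (258,293), the bar at (304..368,288), the dish on the left, the trays on the right, and the toy and perch behind the box.

```bash
cat > h.py <<'E'
import cv2,numpy as np
from rig import bot,grab_frame
def cam(n):
    f=grab_frame(n);h=f["color"].shape[0];fl=h/2/np.tan(np.radians(f["fovy"])/2)
    f["K"]=np.array([[fl,0,f["cx"]],[0,fl,f["cy"]],[0,0,1]]);f["dist"]=np.array(f["dist"],float)
    return f
def norm(f,uv): return cv2.undistortPoints(np.array(uv,float).reshape(-1,1,2),f["K"],f["dist"]).reshape(-1,2)
def tri(a,ua,b,ub):
    P=[np.c_[f["R"],f["t"]] for f in(a,b)]
    X=cv2.triangulatePoints(*P,norm(a,ua).T.copy(),norm(b,ub).T.copy());return (X[:3]/X[3]).T
def onplane(f,uv,z):
    d=np.c_[norm(f,uv),np.ones(len(norm(f,uv)))]@f["R"];c=-f["R"].T@f["t"]
    return c+d*((z-c[2])/d[:,2])[:,None]
def proj(f,X): return cv2.projectPoints(np.array(X,float).reshape(-1,1,3),cv2.Rodrigues(f["R"])[0],f["t"],f["K"],f["dist"])[0].reshape(-1,2)
def blobs(m,roi,amin=15):
    x0,y0,x1,y1=roi;z=np.zeros_like(m);z[y0:y1,x0:x1]=m[y0:y1,x0:x1]
    n,l,st,c=cv2.connectedComponentsWithStats(z.astype(np.uint8));return [(c[i].round(1),st[i]) for i in range(1,n) if st[i][4]>=amin]
def red(im): b,g,r=[im[...,i].astype(int) for i in range(3)];return (r>90)&(r>2*g)&(r>2*b)
E
python3 - <<'E'
from h import *
s=cam("scene");t=cam("top")
rs=blobs(red(s["color"]),(300,170,360,230));rt=blobs(red(t["color"]),(240,240,285,310))
print("red",rs,rt)
dk=lambda im:im.max(2)<45
for f,roi in((s,(232,200,300,250)),(t,(296,280,376,296))):
    print("dark",blobs(dk(f["color"]),roi))
for n,f,roi in(("s",s,(200,165,400,335)),("t",t,(230,200,420,320))):
    x0,y0,x1,y1=roi;cv2.imwrite(f"pics/crop_{n}.png",cv2.resize(f["color"][y0:y1,x0:x1],None,fx=4,fy=4,interpolation=cv2.INTER_CUBIC))
E
```

```text
red [(array([322.9, 180.7]), array([319, 179,   9,   4,  29], dtype=int32))] [(array([254.5, 282. ]), array([253, 279,   4,   7,  28], dtype=int32)), (array([256.8, 293.7]), array([252, 290,  10,   9,  67], dtype=int32))]
dark [(array([264.8, 219.2]), array([239, 204,  55,  41, 288], dtype=int32))]
dark [(array([336.1, 287.3]), array([303, 284,  66,   7, 364], dtype=int32))]
```

Run:
```python
import cv2,numpy as np
a=cv2.imread("pics/crop_s.png");b=cv2.imread("pics/crop_t.png")
a=cv2.resize(a,(600,510))[:, :];b=cv2.resize(b,(760,480))
cv2.imwrite("pics/cs.png",cv2.convertScaleAbs(cv2.imread("pics/crop_s.png")[:600],alpha=1.5));cv2.imwrite("pics/ct.png",cv2.convertScaleAbs(cv2.imread("pics/crop_t.png"),alpha=1.5))
```

```text
(no output)
```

View pics/cs.png

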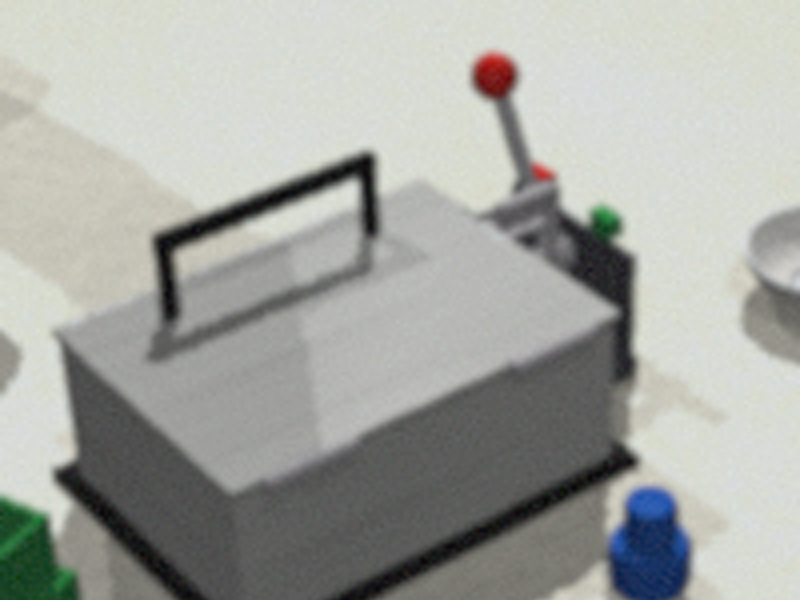

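View pics/ct.png

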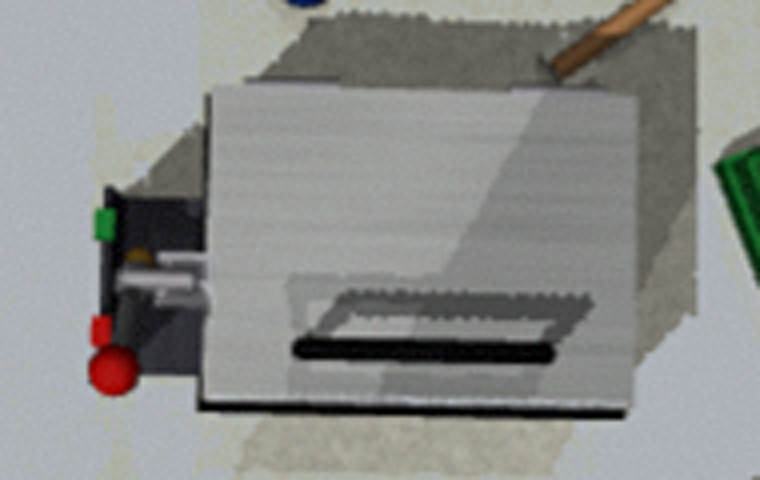

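The crops show the ball centre at scene (323.5,183.8) and top (258.2,292.3). The bar's latch-side end is at scene (292.3,205) and top (304.3,287). Its other end is at scene (240.8,225) and top (367.5,288). The lid corners are clear in the top view.

Run:
```python
from h import *
s=cam("scene");t=cam("top")
X=tri(s,[(323.5,183.8),(292.3,205),(240.8,225)],t,[(258.2,292.3),(304.3,287),(367.5,288)])
print(X.round(4)); m=(X[1]+X[2])/2; v=X[1]-X[2]; print("bar mid",m,"len",np.linalg.norm(v),"yaw",np.arctan2(-v[0],v[1]))
q=[(c[0]/4+230,c[1]/4+200) for c in((210,88),(636,97),(633,402),(202,400))]
L=onplane(t,q,.094);print(L.round(4))
e=(L[0]-L[1])+(L[3]-L[2]);yaw=np.arctan2(-e[0],e[1]);print("yaw lid",yaw)
for yw in(yaw,):
  R=np.array([[np.cos(yw),-np.sin(yw)],[np.sin(yw),np.cos(yw)]])
  oc=L[:,:2].mean(0);ob=m[:2]-R@[-.055,0];ol=X[0,:2]-R@[-.068,.152];print("origin lid/bar/ball",oc,ob,ol)
R0=cv2.Rodrigues(bot.observe()["eef_rot"])[0];print(R0)
```

```text
[[ 0.5368  0.1699  0.1477]
 [ 0.5467  0.0799  0.1353]
 [ 0.5445 -0.0439  0.1381]]
bar mid [0.54559114 0.01797107 0.13671475] len 0.12389202444050856 yaw -0.017321024536879778
[[ 0.6829  0.1253  0.094 ]
 [ 0.6773 -0.0984  0.094 ]
 [ 0.5179 -0.0934  0.094 ]
 [ 0.5208  0.1293  0.094 ]]
yaw lid -0.019275383452139937
origin lid/bar/ball [0.59973842 0.01568892] [0.60058092 0.01691099] [0.60183857 0.0166292 ]
[[ 9.60836789e-01  2.77114887e-01 -6.80428502e-05]
 [ 2.77114859e-01 -9.60836508e-01  7.48357222e-04]
 [ 1.42002872e-04 -7.37904835e-04 -9.99999718e-01]]
```

>>> step_arm(
  commands=[0.417,-0.192,-0.06,0,0,-1.27,0,0.417,-0.192,-0.06,0,0,-1.27,0,0.417,-0.192,-0.06,0,0,-1.27,0,0.417,-0.192,-0.06,0,0,-1.27,0,0.417,-0.192,-0.06,0,0,-1.27,0,0.417,-0.192,-0.06,0,0,-1.27,0,0.417,-0.192,-0.06,0,0,-1.27,0,0.417,-0.192,-0.06,0,0,-1.27,0,0.417,-0.192,-0.06,0,0,-1.27,0,0.417,-0.192,-0.06,0,0,-1.27,0,0.417,-0.192,-0.06,0,0,-1.27,0,0.417,-0.192,-0.06,0,0,-1.27,0],
)

```text
t: 1.3
tool_pos: [0.5257, -0.2957, 0.2838]
eef_rot: [2.234, 2.205, 0.006]
ft_force: [-0.6, -0.8, -0.6]
finger_gap: 0.0154
```

>>> step_arm(
  commands=[0.466,-0.046,0.02,0,0,0,0,0.466,-0.046,0.02,0,0,0,0,0.466,-0.046,0.02,0,0,0,0,0.466,-0.046,0.02,0,0,0,0,0.466,-0.046,0.02,0,0,0,0,0.466,-0.046,0.02,0,0,0,0,0.466,-0.046,0.02,0,0,0,0,0.466,-0.046,0.02,0,0,0,0,0.466,-0.046,0.02,0,0,0,0,0.466,-0.046,0.02,0,0,0,0,0.466,-0.046,0.02,0,0,0,0,0.466,-0.046,0.02,0,0,0,0],
)

```text
t: 2.3
tool_pos: [0.4825, 0.1711, 0.2624]
eef_rot: [-2.237, -2.202, -0.002]
ft_force: [0.4, 0.2, -0.4]
finger_gap: 0.0004
```

>>> step_arm(
  commands=[0,0,0.06,0,0,0,0,0,0,0.1,0,0,0,0,0,0,0.124,0,0,0,0,0,0,0.124,0,0,0,0,0,0,0.124,0,0,0,0],
)

```text
t: 2.72
tool_pos: [0.4825, 0.1657, 0.1369]
eef_rot: [-2.241, -2.196, 0.008]
ft_force: [-0.1, 0.1, 0.5]
finger_gap: 0.0004
```

>>> step_arm(
  commands=[0,0.02,0,0,0,0,0,0,0.035,0,0,0,0,0,0,0.05,0,0,0,0,0,0,0.065,0,0,0,0,0,0,0.08,0,0,0,0,0,0,0.095,0,0,0,0,0,0,0.11,0,0,0,0,0,0,0.118,0,0,0,0,0,0,0.118,0,0,0,0,0,0,0.118,0,0,0,0,0],
)

```text
t: 3.55
tool_pos: [0.6028, 0.1637, 0.1407]
eef_rot: [2.243, 2.197, 0.003]
ft_force: [-0.1, -0.1, -0.2]
finger_gap: 0.0005
```

Run:
```python
from h import *
s=cam("scene");t=cam("top")
x0,y0,x1,y1=200,165,400,315;a=cv2.resize(s["color"][y0:y1,x0:x1],None,fx=4,fy=4);cv2.imwrite("pics/l1.png",cv2.convertScaleAbs(a,alpha=1.5))
o=bot.observe();print(o["t"],o["tool_pos"],o["ft_force"])
print(blobs(red(s["color"]),(300,150,380,230)),blobs(red(t["color"]),(235,220,285,310)))
print("exp green ball",proj(s,[.632,.168,.148]),proj(t,[.632,.168,.148]))
```

```text
3.65 [0.60124114 0.16393422 0.139531  ] [-0.84492773  0.89048592 -0.63057866]
[] []
exp green ball [[352.71458237 201.16469182]] [[259.24599905 243.67551306]]
```

View pics/l1.png

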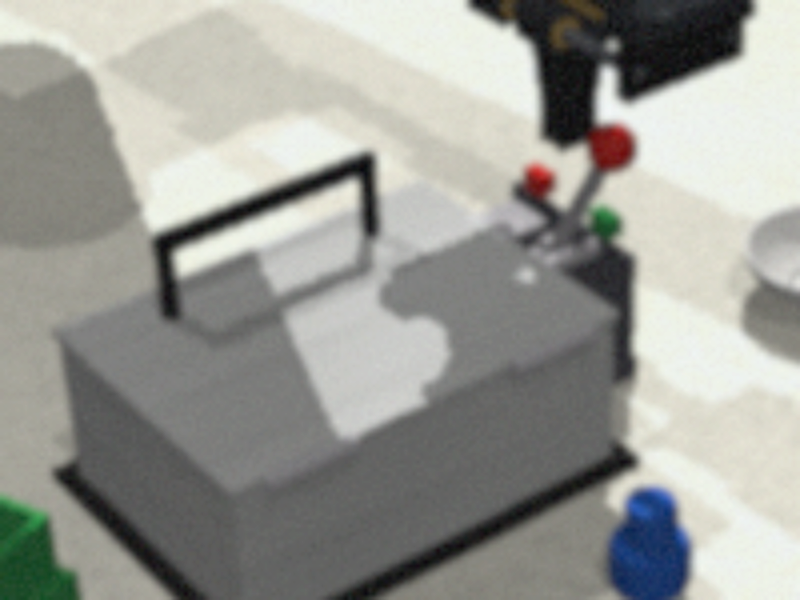

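The lever snapped over: the ball is at scene (353,202), and (352.7,201.2) was predicted for the green notch. The lid is still shut. Next I back off and go above the bar.

>>> step_arm(
  commands=[0,-0.03,0,0,0,0,0,0,-0.05,-0.03,0,0,0,0,0,-0.053,-0.07,0,0,0,0,0,-0.053,-0.1,0,0,0,0.06,-0.04,-0.053,-0.1,0,0,0,0.06,-0.08,-0.053,-0.1,0,0,0,0.06,-0.12,-0.053,-0.1,0,0,0,0.06,-0.146,-0.053,-0.1,0,0,0,0.06,-0.146,-0.053,-0.1,0,0,0,0.06,-0.146,-0.053,-0.1,0,0,0,0.06,-0.146,-0.053,-0.1,0,0,0,0.06,-0.146,-0.053,-0.1,0,0,0,0.06],
)

```text
t: 4.65
tool_pos: [0.5455, 0.0204, 0.2385]
eef_rot: [-2.241, -2.2, 0.0]
ft_force: [-0.2, -0.1, 0.6]
finger_gap: 0.0523
```

Run:
```python
from h import *
o=bot.observe();print(o["t"],o["tool_pos"],o["eef_rot"],o["finger_gap"],cv2.Rodrigues(o["eef_rot"])[0].round(3))
```

```text
4.65 [0.54553463 0.02040822 0.23852461] [-2.24145525e+00 -2.20007249e+00  4.57715841e-05] 0.05233953539650348 [[ 0.019  1.    -0.001]
 [ 1.    -0.019  0.001]
 [ 0.001 -0.001 -1.   ]]
```

>>> step_arm(
  commands=[0,0,0.035,0,0,0,0.06,0,0,0.07,0,0,0,0.06,0,0,0.1,0,0,0,0.06,0,0,0.121,0,0,0,0.06,0,0,0.121,0,0,0,0.06,0,0,0.121,0,0,0,0.06],
)

```text
t: 5.15
tool_pos: [0.5453, 0.0204, 0.1167]
eef_rot: [-2.24, -2.199, 0.003]
ft_force: [-0.1, 0.4, 0.7]
finger_gap: 0.0602
```

>>> step_arm(
  commands=[0,0,0,0,0,0,0,0,0,0,0,0,0,0,0,0,0,0,0,0,0,0,0,0,0,0,0,0,0,0,0,0,0,0,0,0,0,0,0,0,0,0,0,0,0,0,0,0,0],
)

```text
t: 5.73
tool_pos: [0.5462, 0.019, 0.1179]
eef_rot: [2.243, 2.199, 0.001]
ft_force: [0.2, 0.5, -0.6]
finger_gap: 0.0209
```

Run:
```python
from h import *
t=cam("top");o=bot.observe();print(o["t"],o["tool_pos"],o["ft_force"],o["finger_gap"])
h=np.array([.135,.046]);r=np.hypot(*h);a0=np.arctan2(h[1],h[0])
for d in range(0,46,5):
    a=a0+np.radians(d);print(d,(.135-r*np.cos(a)).round(4),(r*np.sin(a)-.046).round(4))
```

```text
5.7833 [0.54614653 0.01902081 0.11773615] [-0.42724023  0.88536147 -0.1910832 ] 0.01720932594231232
0 0.0 0.0
5 0.0045 0.0116
10 0.01 0.0227
15 0.0165 0.0334
20 0.0239 0.0434
25 0.0321 0.0527
30 0.0411 0.0613
35 0.0508 0.0691
40 0.0612 0.076
45 0.0721 0.082
```

>>> step_arm(
  commands=[0,0,0,0,0,0,0,0,0,0,0,0,0,0,0,0,0,0,0,0,0,0,0,0,0,0,0,0],
)

```text
t: 6.12
tool_pos: [0.5451, 0.0191, 0.1175]
eef_rot: [-2.242, -2.198, 0.002]
ft_force: [-2.8, -0.4, 4.7]
finger_gap: 0.0111
```

>>> step_arm(
  commands=[0,0.002,-0.006,0,0,0,0,0,0.0045,-0.0116,0,0,0,0,0,0.007,-0.017,0,0,0,0,0,0.01,-0.0227,0,0,0,0,0,0.013,-0.028,0,0,0,0,0,0.0165,-0.0334,0,0,0,0,0,0.02,-0.0385,0,0,0,0,0,0.0239,-0.0434,0,0,0,0,0,0.0239,-0.0434,0,0,0,0],
)

```text
t: 6.87
tool_pos: [0.5685, 0.0184, 0.1622]
eef_rot: [-2.241, -2.198, 0.005]
ft_force: [-7.4, -2.9, 1.4]
finger_gap: 0.0111
```

Run:
```python
from h import *
s=cam("scene")
a=cv2.resize(s["color"][130:330,180:420],None,fx=3,fy=3);cv2.imwrite("pics/lift.png",cv2.convertScaleAbs(a,alpha=1.5))
o=bot.observe();print(o["t"],o["tool_pos"],o["ft_force"],o["finger_gap"])
```

```text
6.9167 [0.56822015 0.01845577 0.16184038] [-6.93810699 -2.45509507  1.91914326] 0.011136769120759914
```

View pics/lift.png

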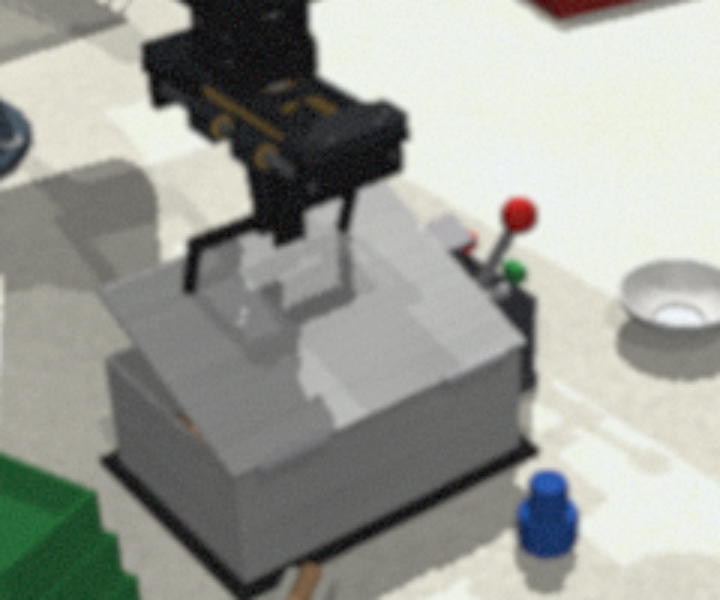

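The lid is up about 20 degrees, the bar is gripped mid-length, and the ball sits at green. I continue along the arc.

>>> step_arm(
  commands=[0,0.004,-0.0047,0,0,0,0,0,0.008,-0.0093,0,0,0,0,0,0.0125,-0.0137,0,0,0,0,0,0.017,-0.018,0,0,0,0,0,0.022,-0.022,0,0,0,0,0,0.027,-0.0257,0,0,0,0,0,0.032,-0.0293,0,0,0,0,0,0.0373,-0.0326,0,0,0,0,0,0.0428,-0.0357,0,0,0,0,0,0.0482,-0.0386,0,0,0,0,0,0.0482,-0.0386,0,0,0,0,0,0.0482,-0.0386,0,0,0,0],
)

```text
t: 7.92
tool_pos: [0.6182, 0.017, 0.2024]
eef_rot: [2.242, 2.199, -0.001]
ft_force: [-7.5, -2.0, 10.0]
finger_gap: 0.0112
```

Run:
```python
from h import *
s=cam("scene");t=cam("top")
a=cv2.resize(s["color"][130:330,180:420],None,fx=3,fy=3);cv2.imwrite("pics/fin_s.png",cv2.convertScaleAbs(a,alpha=1.5))
a=cv2.resize(t["color"][130:320,160:480],None,fx=2.5,fy=2.5);cv2.imwrite("pics/fin_t.png",cv2.convertScaleAbs(a,alpha=1.5))
o=bot.observe();print(o["t"],o["tool_pos"],o["ft_force"],o["finger_gap"])
# angle from grasp point
g=o["tool_pos"]+cv2.Rodrigues(o["eef_rot"])[0]@[0,0,-.019];hx=.681
print(np.degrees(np.arctan2(g[2]-.09,hx-g[0])-np.arctan2(46,135)),np.hypot(g[2]-.09,hx-g[0]))
# predicted near lid edge corners (top face) per angle, scene px; crop px
for d in(39,45,51):
    th=np.radians(d);e=[]
    for y in(.112,-.112):
        bx=.08-.162*np.cos(th)+.004*np.sin(th);z=.09+.162*np.sin(th)+.004*np.cos(th)
        e.append([.601+bx+.019*y,.0165+y-.019*bx,z])
    p=proj(s,e);print(d,((p-[180,130])*3).round(0).tolist(),((proj(t,e)-[160,130])*2.5).round(0).tolist())
```

```text
8.0167 [0.6179756  0.01705524 0.20227706] [-7.08308584 -2.53732294  9.20051787] 0.01110740698174447
45.537417689114214 0.1456236628004039
39 [[403.0, 131.0], [109.0, 243.0]] [[293.0, 374.0], [592.0, 377.0]]
45 [[414.0, 120.0], [116.0, 233.0]] [[292.0, 357.0], [595.0, 361.0]]
51 [[425.0, 112.0], [125.0, 225.0]] [[292.0, 339.0], [598.0, 343.0]]
```

View pics/fin_s.png

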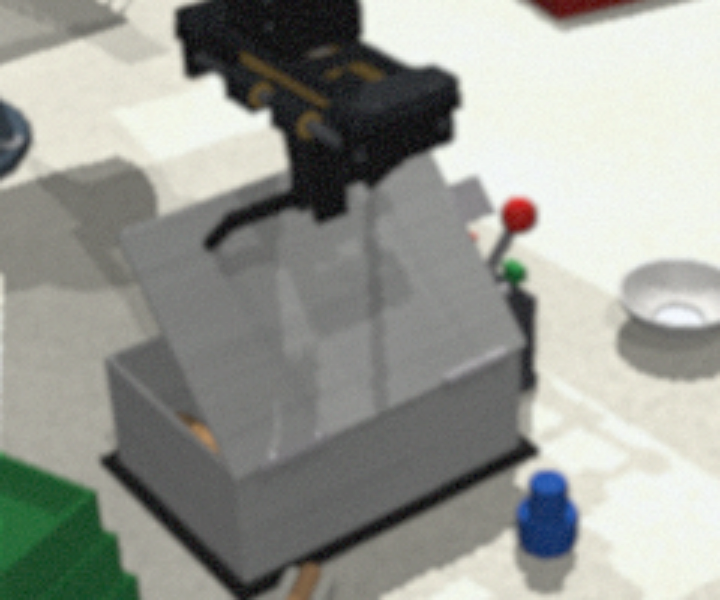

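View pics/fin_t.png

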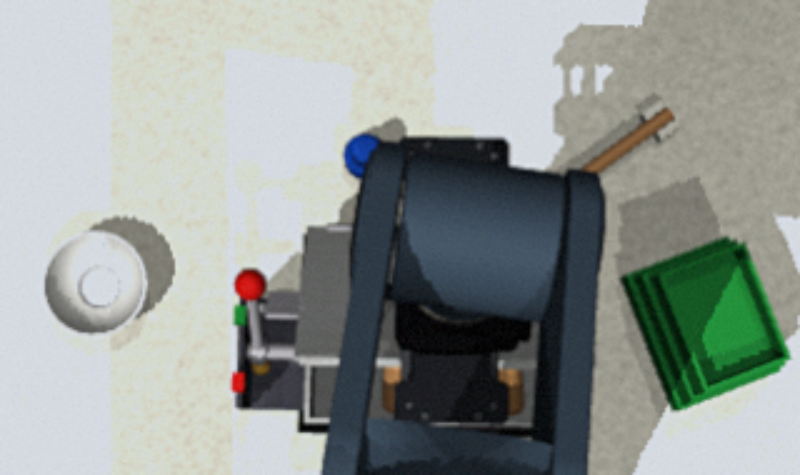

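The scene view has the lid corner at about (122,233) and the top view has the near edge at row 357, which match the 45 degree predictions (116,233) and 357. The ball is at green and the bystanders are in place. I settle for half a second, then hand in.

>>> step_arm(
  commands=[0,0,0,0,0,0,0,0,0,0,0,0,0,0,0,0,0,0,0,0,0,0,0,0,0,0,0,0,0,0,0,0,0,0,0,0,0,0,0,0,0,0],
)

```text
t: 8.52
tool_pos: [0.6179, 0.0171, 0.2022]
eef_rot: [2.242, 2.199, -0.002]
ft_force: [-7.3, -2.4, 9.0]
finger_gap: 0.0111
```

Run:
```python
from h import *
from rig import workorder
o=bot.observe();g=o["tool_pos"]+cv2.Rodrigues(o["eef_rot"])[0]@[0,0,-.019]
a=np.degrees(np.arctan2(g[2]-.09,.681-g[0])-np.arctan2(46,135))
print(o["t"],a,o["ft_force"],o["finger_gap"],abs(o["dq"]).max())
if 42<a<48.5 and o["finger_gap"]>.009: print(workorder.close_job())
```

```text
8.5167 45.50088126119727 [-7.25135693 -2.42416802  9.00294255] 0.01109584073802628 0.001883619560442298
the job is handed in; nothing more can be done
None
```

The latch lever is in the green notch, and the gripper is holding the lid still at about 45 degrees. I handed the job in at 8.5 s; it reports no verdict.

I pushed the lever over with the shut fingers while the lid was still closed. I then gripped the black bar and lifted the lid along its arc.

What the last checks showed:
- **Lid angle:** 45.5 degrees from the grasp point, and the lid edge in both pictures also fits about 45 degrees. In the scene view the lid corner was about 6 px (2 px before enlarging) off the 45 degree prediction.
- **Stillness and grip:** all joint speeds were under 0.002 rad/s. The fingers were 11.1 mm apart on the 12 mm bar, and the wrist force was about 12 N.
- **Lever:** just after the throw, the ball was within about 1 px of where the green notch puts it. It was still at green in the final pictures.
- **Bystanders:** the dish and tray stack look unmoved in the last pictures, judged by eye rather than measured. The arm partly hides the toy and perch from above, but nothing came near them.

The grasp point came out at a hinge radius of 145.6 mm against the 142.6 mm from the given dimensions. That 3 mm is within the calibration and grip error.

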